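# Return the hand weight to its case beside its twin

## Robot

A 6-joint arm with a two-finger parallel gripper is mounted at the origin on the work surface. World frame = base frame: x ahead of the robot, y to its left, z up, the work surface at z = 0. Lengths are in mm, angles in rad, forces in N, time in s.
With the tool pointing down it reaches from about 325 to 875 mm from the base axis. Payload 4.4 kg.
Tool frame: the origin (TCP) lies on the centre line of the jaws, within the pads' length; the fingertips stand ahead of it and the grasp point (between the pads) lies 6 mm ahead of it (ctrl.tcp_to_tips is the z of the fingertips in the tool frame, in mm); z points along the fingers, y is the line along which they close (so a half turn about z gives the same grasp; the last joint's range is limited). The gripper opens to 85 mm and grips with 20 to 120 N. Pads are 22 mm wide; open, the fingers measure 114 mm over their backs; the gripper's body (76 mm by 85 mm) begins 54 mm behind the grasp point. The pads swing forward as they close: fully open they stand 13 mm farther back than shut.
Start: joints at [-1.391, 0.207, 1.542, -0, 1.393, -0.15], TCP at [186.204, -544.018, 256.282] pointing down, gripper open.
Joint ranges: [-2.73, 2.73], [-0.86, 2.22], [0.23, 2.46], [-1.11, 4.25], [0.08, 2.63], [-2.82, 2.82]. Speed limits (rad/s): [2.79, 2.79, 3.14, 3.14, 3.14, 3.14].

## Interface

Orientations are given as a 3x3 rotation matrix whose columns are the frame's x, y, z axes.
In Python, from plant import ctrl, sensors, optics gives the robot as it stands. Calls block until the motion is done:
- ctrl.move_ptp(position, orientation): joint-space move of the TCP to a pose.
- ctrl.move_l(position, rot=None, vel=150, threshold=None): straight line of the TCP; rot=None keeps the orientation; vel is the mean speed in mm/s. With threshold (N) it stops when the force on the tool has changed by that much, and returns True; else False.
- ctrl.set_joints(angles): joint-space move.
- ctrl.gripper_to(opening, force=None): finger opening in mm; force is the grip in N (None keeps the last); returns when the fingers have stopped.
- ctrl.hold(seconds).
- ctrl.solve_ik(position, orientation): joint angles nearest the present ones, or None.
- sensors.read_state(): the state.
- optics.grab_frame(name): name is "scene" or "top"; returns (picture, depth): 420x560x3 uint8, red, green, blue; 420x560 float32, mm along the optical axis (not along the pixel's ray), 0 where there is no reading.
- optics.camera_params(name): a dict with "mtx" (3x3 intrinsics, pixels), "k1" (the pictures are not rectified: a ray, as slopes to the right and down, at radius r is drawn at 1 + k1 r^2 times it, then the intrinsics apply), "R" (3x3) and "t" (3): a world point X has camera coordinates R X + t. Camera axes: x right, y down, z forward; pixel columns grow to the right and rows downward; lengths in mm; the calibration is good to about 2 mm. A picture is of the moment at which its call begins. camera_params takes no time and is no camera call.
A pose or a line that the arm cannot do raises ctrl.MotionError and nothing moves.
- ctrl.finish_job(): hands the job in; it is judged then, once.
The state is a dict: "t": time; "q": joint angles; "qvel": joint speeds; "tau": joint torques, N m; "eef_pos": TCP position; "eef_rot": TCP orientation; "force": force on the tool from outside, world axes, zero at the start; "wrist_torque": the same for the moment, N m; "grip_width": finger opening in mm; "grasp_force": force on a finger pad.
Only numpy, scipy, OpenCV 4.12 (cv2) and the standard library are available. Lean on these libraries where they do the work, as an engineer would, in place of code of your own. Each camera call takes 0.05 s, during which the arm holds its last target. There are 200 camera calls.

## Task

Lift the lid of the plywood case open until it rests on its stop. Then draw the hand weight out from under the laptop riser, where only one head sticks out, and leave it lying free on the desk; take it again by its handle and lay it in the empty pocket of the case beside its twin. Do not disturb the other things on the desk, and do not drop or fling the weight.

Things in the scene. Friction and masses are not known exactly. Their poses are not given: they have to be found in the camera images.
- case: Fixed plywood case, 172 x 198 mm (x by y), 66 high, walls 8; origin: centre of underside, front to its -x. Inner floor at 8 mm. Two pockets along its y, centred at x = -35 and +35 mm. Foam saddles (36 mm high, reaching 44 mm in from each y end wall) guide a weight's heads with 5 mm play either side: no room for fingers; the middle 94 mm is open, for the hand at the handle.
- lid (a joint): Hinge angle of the flat plywood lid (172 x 198 x 10 mm) in rad: 0 shut (its underside 67 mm above the desk), 1.75 open on its stop, leaning back past upright. It falls shut when let go below about 1.57. Lid with handle 0.3 kg.
- lid_hinge (a point): Middle of the lid's hinge line, at the top of the case's far (+x) wall, 67 mm above the desk; the line runs along the case's y. When the lid is shut its handle bar is 208 mm from here towards the case's -x and 5 mm higher.
- lid_handle (a point): Middle of the lid's steel bar handle: round bar 10 mm thick, 100 mm long, parallel to the hinge, 36 mm in front of the lid's front edge, with a post at each end; 72 mm above the desk when shut. Moves with the lid.
- weight: The hand weight to put away, about 0.72 kg, 170 mm long; origin at its centre, long axis = its y. Steel handle 28 mm thick, 94 mm long, between two octagonal black rubber heads, 54 mm across flats, 38 mm long, centred 66 mm either side of the origin. It lies on a flat of its heads (centre 27 mm above the support), one head out of the riser's mouth.
- twin: An identical hand weight, lying in the other pocket of the case (either one); origin at its centre, long axis = its y.
- pocket (a point): Centre of the empty pocket, on the case's inner floor (8 mm above the desk), marked by a thin grey felt; its axes are those of the case. A weight laid home has its centre 27 mm above this point and its long axis along y.
- riser: Fixed aluminium laptop riser: a low bridge 190 mm (x) by 240 mm (y), origin on the desk under its centre. Side walls 8 mm thick at y = +-116 mm; top's underside 66 mm, top 74 mm above the desk; a laptop on it reaches 91 mm and starts 30 mm behind the mouth. The tunnel runs along its x; the weight sticks out at the -x mouth (x = -95 mm).
- mug: White mug, 72 mm across, 90 mm high, handle about 35 mm out at its +y; origin under its centre. Bystander.
- penpot: Dark pen pot, 76 mm across, 100 mm high, pens up to 130 mm; origin under its centre. Bystander.
- tin: Tin with a paper label, 74 mm across, 100 mm high; origin under its centre. Bystander.
- speaker: Grey cylindrical loudspeaker, 80 mm across, 88 mm high; origin under its centre. Bystander.
- stapler: Stapler 150 mm (x) by 36 mm, 55 mm high; origin under its centre. Bystander.
- glasses_case: Glasses case 160 mm (x) by 62 mm, 40 mm high; origin under its centre. Bystander.

How it is judged (in metres and radians):
On the way, in this order (a step that is already met when the one before it is completed fails the run):
1. the lid rests open on its stop (beyond 1.68 rad) and the fingers no longer touch it (value of joint lid above 1.68 rad and velocity of joint lid between -0.1 and 0.1 rad/s and contact force between the fingers and case below 0.1 N), for 0.2 s.
2. the weight lies still on the open desk, let go, wholly out from under the riser (centre over 190 mm out from the riser's centre along the tunnel) and over 150 mm from the pocket's centre (x of weight in the frame of riser below -0.19 m and height (world z) of weight below 0.034 m and angle between weight's own y axis and vertical between 1.45 and 1.69 rad and linear speed of weight below 0.02 m/s and horizontal distance between weight and pocket above 0.15 m and contact force between the fingers and weight below 0.1 N), for 0.2 s.
At the end, for the whole second after the job is handed in: Weight in the empty pocket, at rest, let go: centre within 8 mm across and 10 mm along it, 22 to 32 mm above its floor, axis within 0.1 rad; twin within 15 mm of its start in the other pocket; lid open on its stop (beyond 1.68 rad); no bystander moved over 25 mm (x of weight in the frame of pocket between -0.008 and 0.008 m and y of weight in the frame of pocket between -0.01 and 0.01 m and z of weight in the frame of pocket between 0.022 and 0.032 m and angle between the y axis of weight and the y axis of pocket, either way round below 0.1 rad and linear speed of weight below 0.01 m/s and value of joint lid above 1.68 rad and distance of twin from where it was at the start of the episode below 0.015 m and contact force between the fingers and weight below 0.1 N); the robot touches nothing.
It fails at once if a bystander (mug, pen pot, tin, loudspeaker, stapler, glasses case) is moved by more than 25 mm (distance of any of mug, penpot, tin, speaker, stapler, glasses_case from where it was at the start of the episode above 0.025 m).
It fails at once if the weight is dropped or flung: it moves faster than 1.2 m/s (linear speed of weight above 1.2 m/s).
It fails at once if the twin is moved by more than 30 mm (distance of twin from where it was at the start of the episode above 0.03 m).
It also fails if it takes over 61 s, if anything falls off the work surface, if the arm or the gripper's body presses on something with over 40 N, if the wrist force passes 120 N, or if a joint passes its speed limit or range.

## Working session

There is one attempt and no reset: what is moved stays moved. The work goes in short steps, each a Python script; the robot and the scene stay as the last script left them, time stands still between calls to the robot, and variables do not carry over. Pictures are saved under pics/ and viewed, at most 10 in all, crops included, and the job is handed in when it is done.

```bash
ls; mkdir -p pics; cat > h.py <<'E'
import numpy as np, cv2
from plant import ctrl, sensors, optics
def grab(n,f):
    p,d=optics.grab_frame(n); cv2.imwrite(f'pics/{f}.png',p[:,:,::-1]); np.savez(f'pics/{f}.npz',d=d,p=p); return p,d
def cloud(n,d):
    c=optics.camera_params(n); K=np.array(c['mtx'],float); k=c['k1']
    v,u=np.mgrid[0:d.shape[0],0:d.shape[1]]
    a=(u-K[0,2])/K[0,0]; b=(v-K[1,2])/K[1,1]
    rd=np.hypot(a,b); r=rd.copy()
    for _ in range(20): r=rd/(1+k*r*r)
    s=np.where(rd>0,r/np.maximum(rd,1e-9),1)
    P=np.stack([a*s*d,b*s*d,d],-1)
    W=(P-np.array(c['t']).reshape(3))@np.array(c['R'])
    W[d<=0]=np.nan
    return W
E
python3 - <<'E'
from h import *
for n in ("top","scene"):
    p,d=grab(n,n+'0'); W=cloud(n,d); np.save(f'pics/{n}0W.npy',W)
    c=optics.camera_params(n); print(n,np.round(-np.array(c['R']).T@np.array(c['t']).reshape(3)), (d<=0).mean())
E
```

```text
pics
top [ 471.   34. 1157.] 0.003915816326530612
scene [1162.  -72.  858.] 0.0041709183673469385
```

View pics/top0.png

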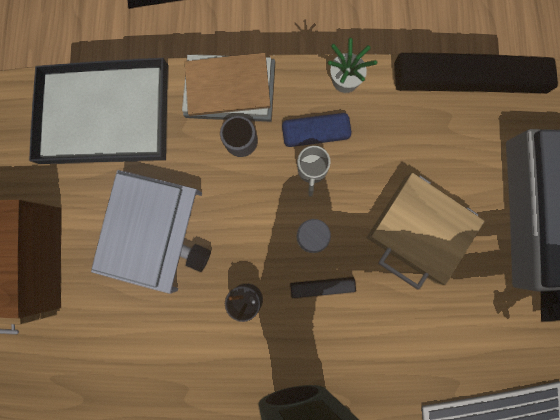

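View pics/scene0.png

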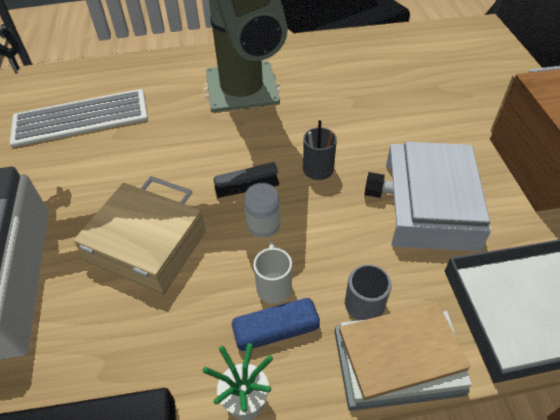

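The top view shows the riser on the left with the weight's head at about (198,258). The case is on the right with its handle bar at about (402,272), and the bystanders stand between them. Next I measure.

```bash
python3 - <<'E'
from h import *
W=np.load('pics/top0W.npy'); Z=W[...,2]
def rect(name,r,zl,zh):
    u0,v0,u1,v1=r; w=W[v0:v1,u0:u1].reshape(-1,3); w=w[(w[:,2]>zl)&(w[:,2]<zh)]
    m=np.zeros((v1-v0,u1-u0),np.uint8); m[(Z[v0:v1,u0:u1]>zl)&(Z[v0:v1,u0:u1]<zh)]=1
    n,l,s,c=cv2.connectedComponentsWithStats(m); k=1+np.argmax(s[1:,4]); w=W[v0:v1,u0:u1][l==k]
    R=cv2.minAreaRect(w[:,:2].astype(np.float32)); print(name,len(w),np.round(w.mean(0),1),[np.round(x,1) for x in R], 'corners',np.round(cv2.boxPoints(R)).tolist())
rect('lid',(360,150,490,290),71,84)
rect('laptop',(85,160,210,300),84,97)
rect('riser',(85,160,210,300),66,97)
rect('head',(180,235,215,280),40,62)
rect('handle',(185,240,205,270),28,47)
rect('bar',(372,245,432,292),60,78)
for n,r in dict(pen=(220,280,268,325),dark=(215,110,262,158),mug=(295,140,335,195),gry=(295,215,335,256),stap=(285,272,362,302),gl=(278,108,356,150)).items(): rect(n,r,25,140)
print('desk',np.nanmedian(W[340:380,100:200,2]))
print([np.round(W[v,u]) for u,v in ((384,262),(402,278),(423,283),(420,180))])
E
```

```text
lid 7099 [ 509.4 -264.7   77.2] [array([ 498.9, -259.3]), array([199.4, 219. ]), np.float64(56.2)] corners [[352.0, -281.0], [534.0, -403.0], [645.0, -237.0], [463.0, -115.0]]
laptop 6862 [521.1 377.3  90.5] [array([521.3, 379. ]), array([157.5, 226.3]), np.float64(75.1)] corners [[392.0, 332.0], [610.0, 274.0], [651.0, 426.0], [432.0, 484.0]]
riser 8777 [517.1 362.1  86.9] [array([518.2, 366.8]), array([190.6, 241.4]), np.float64(74.9)] corners [[377.0, 306.0], [610.0, 243.0], [660.0, 427.0], [426.0, 490.0]]
head 387 [458.6 251.3  49.4] [array([460.5, 260.2]), array([60.1, 51. ]), np.float64(67.3)] corners [[425.0, 242.0], [472.0, 223.0], [496.0, 278.0], [449.0, 298.0]]
handle 108 [474.8 259.   39.8] [array([475.3, 259.4]), array([27.2, 49. ]), np.float64(17.0)] corners [[455.0, 279.0], [469.0, 232.0], [495.0, 240.0], [481.0, 287.0]]
bar 801 [ 442.5 -225.3   75.4] [array([ 429.1, -214.7]), array([120.3,  97.3]), np.float64(88.8)] corners [[379.0, -274.0], [476.0, -276.0], [479.0, -156.0], [382.0, -154.0]]
pen 575 [355.3 146.3  80.4] [array([358.6, 142.4]), array([74.3, 76. ]), np.fl
[... 351 characters left out ...]
[593.0, -7.0], [620.0, -73.0], [710.0, -36.0], [684.0, 30.0]]
gry 916 [501.1 -12.2  97.9] [array([501.8, -12.9]), array([71.9, 71.6]), np.float64(89.2)] corners [[466.0, -48.0], [537.0, -49.0], [538.0, 23.0], [467.0, 24.0]]
stap 825 [384.6 -34.6  48.2] [array([383.8, -34.7]), array([ 30.2, 145.6]), np.float64(5.5)] corners [[362.0, 36.0], [376.0, -109.0], [406.0, -106.0], [392.0, 39.0]]
gl 1722 [749.6 -25.4  38.6] [array([752.4, -26.7]), array([ 63.7, 158.6]), np.float64(6.2)] corners [[712.0, 49.0], [729.0, -109.0], [793.0, -102.0], [775.0, 56.0]]
desk -0.5294338918243028
[array([ 441., -168.,   74.]), array([ 405., -207.,   76.]), array([ 393., -254.,   76.]), array([ 621., -253.,   79.])]
```

```bash
python3 - <<'E'
import cv2
p=cv2.imread('pics/top0.png')
a=cv2.resize(p[160:300,85:215],None,fx=3,fy=3,interpolation=3); b=cv2.resize(p[160:300,360:490],None,fx=3,fy=3,interpolation=3)
cv2.imwrite('pics/crop0.png',cv2.hconcat([a,b]))
E
```

```text
(no output)
```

View pics/crop0.png

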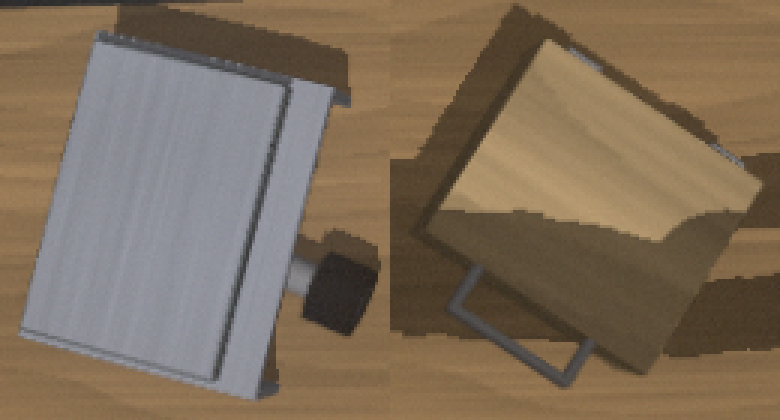

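The crop shows the lid's hinges on its upper-right edge, so the case's +x points up and to the right. The bar runs from about (380,262) to (418,287). The head's centre is at about (198,258), skewed slightly from the tunnel axis. Next I refine the lid, riser and head fits and check the reachability of every pose.

```bash
cat >> h.py <<'E'
def down(yaxis):  # tool down, tool y along given horizontal axis
    y=np.array([yaxis[0],yaxis[1],0.]);y/=np.linalg.norm(y); z=np.array([0,0,-1.]); return np.stack([np.cross(y,z),y,z],1)
def st(m=''):
    s=sensors.read_state(); print(m,'t%.2f'%s['t'],np.round(s['eef_pos'],1),'F',np.round(s['force'],1),'w%.1f'%s['grip_width'],'g%.1f'%s['grasp_force']); return s
E
python3 - <<'E'
from h import *
W=np.load('pics/top0W.npy'); Z=W[...,2]
m=((Z>71)&(Z<84)).astype(np.uint8); m[:,:360]=0;m[:150]=0;m[290:]=0;m[:,490:]=0
m=cv2.morphologyEx(m,cv2.MORPH_OPEN,np.ones((11,11))); w=W[m>0]
R=cv2.minAreaRect(w[:,:2].astype(np.float32)); print(R, np.round(cv2.boxPoints(R)).tolist())
# bar only
x=np.array([np.cos(np.radians(-33.8)),np.sin(np.radians(-33.8))]);y=np.array([-x[1],x[0]])
b=W[245:292,372:432].reshape(-1,3); b=b[(b[:,2]>60)&(b[:,2]<84)]; s=(b[:,:2]-R[0])@x; b=b[s<-110]; q=(b[:,:2]-R[0])
s=q@x;t=q@y; k=np.abs(t)<40; print('bar',np.median(s[k]),t.min(),t.max(),np.polyfit(t[k],s[k],1),np.median(b[k,2]))
h=W[235:280,180:215].reshape(-1,3); f=h[(h[:,2]>50)&(h[:,2]<60)]
R=cv2.minAreaRect(f[:,:2].astype(np.float32)); print('headtop',len(f),R,np.median(f[:,2]),f.mean(0))
g=h[(h[:,2]>36)&(h[:,2]<46)]; print('handle pts',len(g),g.mean(0))
s=st(); print(ctrl.tcp_to_tips)
hg=np.array([587.4,-318.6])
for sg in (1,-1):
  for th in (0,.9,1.75):
    p=[*(hg-(208*np.cos(th)-5*np.sin(th))*x),67+208*np.sin(th)+5*np.cos(th)+6]; q=ctrl.solve_ik(p,down(sg*x)); print(sg,th,np.round(p),None if q is None else np.round(q,2))
E
```

```text
((514.7928466796875, -269.5295715332031), (201.71290588378906, 178.85641479492188), 54.94839096069336) [[384.0, -301.0], [530.0, -403.0], [646.0, -238.0], [500.0, -136.0]]
bar -123.18451930808732 -55.005825996855776 54.325915141974484 [ 2.54473311e-02 -1.22999701e+02] 76.27147177788311
headtop 201 ((457.928466796875, 250.6973419189453), (38.128822326660156, 34.93814468383789), 65.38982391357422) 53.70277830247774 [456.80292784 250.63567747  53.7545511 ]
handle pts 195 [461.63553039 257.28694674  41.11576798]
 t0.10 [ 186.1 -543.4  255.2] F [-0.5  0.9 -0.1] w85.1 g0.0
25.0
1 0 [ 415. -203.   78.] [-0.64  0.21  1.96 -0.    0.97 -0.05]
1 0.9 [ 483. -249.  239.] [-0.63  0.15  1.64 -0.    1.35 -0.04]
1 1.75 [ 622. -342.  277.] [-0.62  0.48  1.14 -0.    1.52 -0.03]
-1 0 [ 415. -203.   78.] None
-1 0.9 [ 483. -249.  239.] None
-1 1.75 [ 622. -342.  277.] None
```

```bash
cat >> h.py <<'E'
cy=np.radians(-35.0); CX=np.array([np.cos(cy),np.sin(cy)]); CY=np.array([-CX[1],CX[0]])
CC=np.array([514.8,-269.5]); HG=CC+86*CX
def barp(th,up=11): return np.array([*(HG-(208*np.cos(th)-5*np.sin(th))*CX),67+208*np.sin(th)+5*np.cos(th)+up])
E
python3 - <<'E'
from h import *
R=down(CX)
ctrl.move_ptp(barp(0,100),R); ctrl.gripper_to(28,25)
print(ctrl.move_l(barp(0),vel=120,threshold=15)); st('down')
ctrl.gripper_to(0,25); s=st('grip')
grab('top','top1')
if 7<s['grip_width']<13:
    for th in (.06,.15): ctrl.move_l(barp(th),vel=60,threshold=40); st(th)
E
```

```text
False
down t3.13 [ 415.4 -199.9   83.6] F [-0.9  1.   0.2] w27.6 g0.0
grip t3.42 [ 413.7 -198.7   83.7] F [-5.2  2.4  6.6] w8.7 g24.4
0.06 t3.83 [ 414.2 -199.    95.6] F [-4.1  2.3 -1.4] w8.8 g24.5
0.15 t4.29 [ 416.2 -200.3  114.5] F [-5.8  3.8 -0.2] w8.8 g24.5
```

```bash
python3 - <<'E'
from h import *
for th in np.linspace(.15,1.74,11)[1:]:
    r=ctrl.move_l(barp(th),vel=110,threshold=35); s=st('%.2f %s'%(th,r))
    if r and th<1.6: break
E
```

```text
0.31 False t4.74 [ 422.8 -204.9  146.9] F [-6.8  3.1  1.4] w8.9 g24.6
0.47 False t5.19 [ 433.6 -212.2  177.7] F [-8.7  6.4  4.1] w8.8 g24.7
0.63 False t5.64 [ 448.3 -222.2  206.5] F [-10.7   8.5   9.1] w8.7 g24.9
0.79 False t6.09 [ 467.6 -235.4  233.1] F [-11.3   9.5  13. ] w9.0 g25.2
0.95 False t6.54 [ 490.7 -251.1  254.7] F [-5.2  7.6 10.7] w8.7 g25.4
1.10 False t6.99 [ 514.6 -267.3  270.4] F [-1.8  7.   9.2] w9.0 g25.5
1.26 False t7.44 [ 540.3 -285.2  281.4] F [1.2 5.4 5.1] w9.2 g25.4
1.42 False t7.89 [ 567.  -303.4  287.4] F [2.7 5.1 3.6] w9.3 g25.2
1.58 False t8.34 [ 594.1 -322.1  288.3] F [3.5 5.2 1.5] w8.4 g25.2
1.74 False t8.79 [ 620.  -339.9  284.6] F [0.3 6.9 3.4] w9.0 g25.2
```

```bash
python3 - <<'E'
from h import *
ctrl.gripper_to(36,25); ctrl.hold(.1); p=barp(1.74); st()
ctrl.move_l([p[0],p[1],345],vel=150); st()
ctrl.move_l([440,120,330],vel=450); ctrl.gripper_to(85); st()
for n in('top','scene'):
    P,d=grab(n,n+'2'); np.save(f'pics/{n}2W.npy',cloud(n,d))
a=cv2.imread('pics/top2.png')[130:310,350:530]; b=cv2.imread('pics/scene2.png')[120:300,40:240]
cv2.imwrite('pics/crop2.png',cv2.hconcat([cv2.resize(a,(400,400)),cv2.resize(b,(400,400))]))
# weight axis: handle ridge + head flat from first picture
W=np.load('pics/top0W.npy'); P=np.load('pics/top0.npz')['p']
h=W[235:285,175:215].reshape(-1,3); 
f=h[(h[:,2]>51)&(h[:,2]<57)&(h[:,1]<275)]
R=cv2.minAreaRect(f[:,:2].astype(np.float32)); print(len(f),R,cv2.boxPoints(R).round())
al=h[(h[:,2]>12)&(h[:,2]<58)]
np.set_printoptions(linewidth=200); print(np.round(W[240:276:3,182:214:3,2]))
E
```

```text
t9.27 [ 617.9 -342.2  282.2] F [ 0.1  0.2 -0.5] w36.2 g0.0
 t9.83 [ 617.8 -341.7  344.7] F [-0.3 -0.6 -0.9] w36.1 g0.0
 t11.62 [440.1 119.8 330. ] F [-0.1 -0.1 -0.2] w85.2 g0.0
177 ((457.9898376464844, 250.25335693359375), (38.91617965698242, 32.707027435302734), 71.25887298583984) [[436. 237.]
 [467. 227.]
 [480. 263.]
 [449. 274.]]
[[77.  2.  1.  2. -1. -1.  1.  2. -3.  0. -2.]
 [71. -3.  0. -1.  1. -0.  1. -1.  0.  1. -3.]
 [74. 33.  2.  2. 46. 41. 26.  4. -0.  3.  2.]
 [43. 39. 35. 48. 49. 51. 43. 43. 34.  1. -2.]
 [40. 41. 43. 58. 54. 50. 48. 46. 40. 28. -0.]
 [41. 40. 42. 52. 59. 53. 51. 53. 50. 13.  1.]
 [-1.  0. 57. 54. 54. 53. 56. 55. 41. -6. -4.]
 [-2. -5. 51. 54. 57. 53. 52. 50. 24. -0.  1.]
 [-2. -1. 47. 47. 47. 53. 53. 45.  1.  2.  0.]
 [ 3. -3. -3. 37. 41. 45. 50. 15. -1. -4. -0.]
 [ 1.  1. -2. -3.  4. 36. 38. -2.  3.  4.  3.]
 [-1.  2. -4.  0. -1.  1.  6. -2. -0.  1. -1.]]
```

View pics/crop2.png

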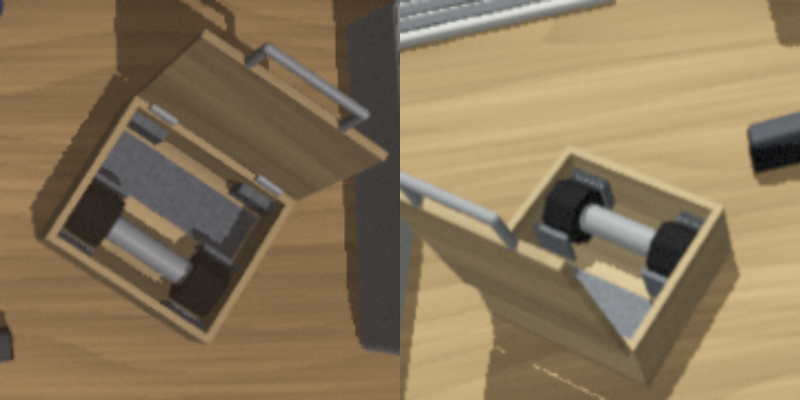

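The lid is resting open on its stop. The twin lies in the front pocket, and the empty pocket with the grey felt is on the hinge side. Next I grasp the head and pull the weight out.

```bash
python3 - <<'E'
from h import *
A=[np.load(f'pics/top{i}W.npy') for i in (0,)]+[cloud('top',np.load('pics/top1.npz')['d'])]
w=np.concatenate([a[235:285,170:215].reshape(-1,3) for a in A])
out=np.array([-.259,-.966]); s=(w[:,:2]-[518,367])@out
hd=w[(w[:,2]>20)&(w[:,2]<60)&(s>100)]; sh=(hd[:,:2]-[518,367])@out
print('extent out',np.percentile(sh,[1,50,99]))
top=w[(w[:,2]>50)&(w[:,2]<60)&(s>105)]; c=top[:,:2].mean(0)
hn=w[(w[:,2]>38)&(w[:,2]<47)&(s>94)&(s<106)]; hc=hn[:,:2].mean(0)
ax=(hc-c)/np.linalg.norm(hc-c); print('head',c,'handle',hc,'ang',np.degrees(np.arctan2(ax[1],ax[0])))
E
```

```text
extent out [101.22047187 129.08691054 149.67867711]
head [456.82112584 250.68928794] handle [468.93891418 276.84092921] ang 65.13858487254892
```

```bash
python3 - <<'E'
from h import *
a=np.radians(67); ax=np.array([np.cos(a),np.sin(a)]); R=down([ax[1],-ax[0]])
c=np.array([457.3,250.5])-4*ax
ctrl.move_ptp([*c,130],R); 
print(ctrl.move_l([*c,37],vel=120,threshold=12)); st('down')
ctrl.gripper_to(0,50); s=st('grip')
if 48<s['grip_width']<62:
    print(ctrl.move_l([*(c-40*ax),38],vel=80,threshold=40)); st()
    print(ctrl.move_l([478,95,38],vel=90,threshold=40)); s=st()
    grab('top','top3')
cv2.imwrite('pics/c3.png',cv2.resize(cv2.imread('pics/top3.png')[150:330,150:390],(800,600)))
E
```

```text
False
down t13.59 [456.7 247.   37.9] F [0.3 0.2 0.5] w84.8 g0.0
grip t13.99 [456.1 247.2  38. ] F [-1.9  0.1  6.1] w53.2 g54.3
False
 t14.64 [439.7 208.9  38.1] F [-0.3 -3.7  3.4] w52.7 g54.1
False
 t16.13 [478.1  96.3  38.1] F [-0.4  6.1  2.7] w52.7 g53.9
```

View pics/c3.png

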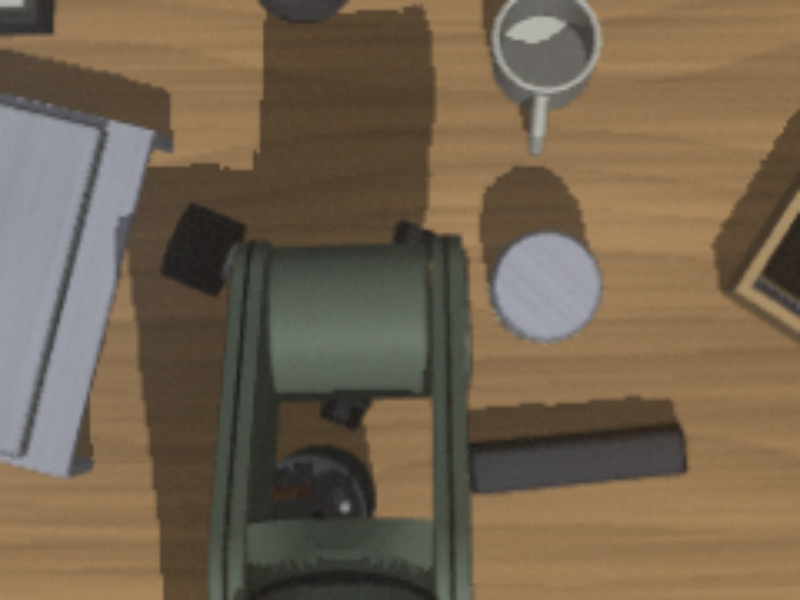

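The picture shows the far head at about (203,250), clear of the riser, with the bystanders undisturbed. Next I let go and measure the weight.

```bash
python3 - <<'E'
from h import *
ctrl.gripper_to(85); ctrl.hold(.3); s=st()
p=s['eef_pos']; ctrl.move_l([p[0],p[1],220],vel=220); ctrl.move_l([430,-60,260],vel=350); st()
P,d=grab('top','top4'); W=cloud('top',d)
w=W.reshape(-1,3); k=(w[:,2]>35)&(w[:,2]<60)&(abs(w[:,0]-502)<90)&(abs(w[:,1]-155)<92); 
m=k.reshape(d.shape).astype(np.uint8); n,l,ss,_=cv2.connectedComponentsWithStats(m); i=1+np.argmax(ss[1:,4]); b=W[l==i]
b=b[b[:,2]>35]; R=cv2.minAreaRect(b[:,:2].astype(np.float32)); print(len(b),R,b.mean(0)); 
_,_,vt=np.linalg.svd(b[:,:2]-b[:,:2].mean(0)); a=vt[0]*np.sign(vt[0][1]); print('pca',np.degrees(np.arctan2(a[1],a[0])))
t=(b[:,:2]-b[:,:2].mean(0))@a; print('ext',np.percentile(t,[0.5,99.5]))
T=b[b[:,2]>48]; tt=(T[:,:2]-b[:,:2].mean(0))@a
h1,h2=T[tt>30][:,:2].mean(0),T[tt<-30][:,:2].mean(0); print('heads',h1,h2,np.linalg.norm(h1-h2),(h1+h2)/2,np.degrees(np.arctan2(*(h1-h2)[::-1])))
# case: rim & felt
rim=(W[...,2]>58)&(W[...,2]<72); q=W[rim]; rel=q[:,:2]-CC; X=rel@CX;Y=rel@CY
kk=(abs(X)<80)&(abs(Y)<110); print('rim y ext',np.percentile(Y[kk],[1,99]))
kk=(abs(X)<100)&(abs(Y)<75); print('rim x ext',np.percentile(X[kk],[1,99]))
q=W.reshape(-1,3); rel=q[:,:2]-CC; X=rel@CX;Y=rel@CY
tw=(X>-65)&(X<-5)&(abs(Y)<90)&(q[:,2]>52)&(q[:,2]<66); print('twin heads',[np.round((np.mean(X[tw&(Y*sg>40)]),np.mean(Y[tw&(Y*sg>40)]),np.mean(q[tw&(Y*sg>40),2])),1) for sg in(1,-1)])
cv2.imwrite('pics/c4.png',cv2.resize(cv2.imread('pics/top4.png')[150:330,150:390],(800,600)))
E
```

```text
t16.91 [478.   94.9  38. ] F [ 0.  -0.6  0.1] w85.4 g0.0
 t18.51 [429.2 -60.2 258.7] F [ 0.2  0.6 -0.4] w85.2 g0.0
1217 ((505.73785400390625, 159.6737823486328), (171.67608642578125, 54.29474639892578), 66.71668243408203) [505.91033665 159.63631339  45.99775385]
pca 66.87239884175271
ext [-85.17770831  84.92383489]
heads [532.14550897 220.22516214] [479.69269039  98.49068672] 132.55406701735413 [505.91909968 159.35792443] 66.689808900368
rim y ext [-99.9022601   98.81681504]
rim x ext [-88.07431143  86.60448417]
twin heads [array([-38.8,  65.3,  59.8]), array([-36.1, -65.7,  59.7])]
```

View pics/c4.png

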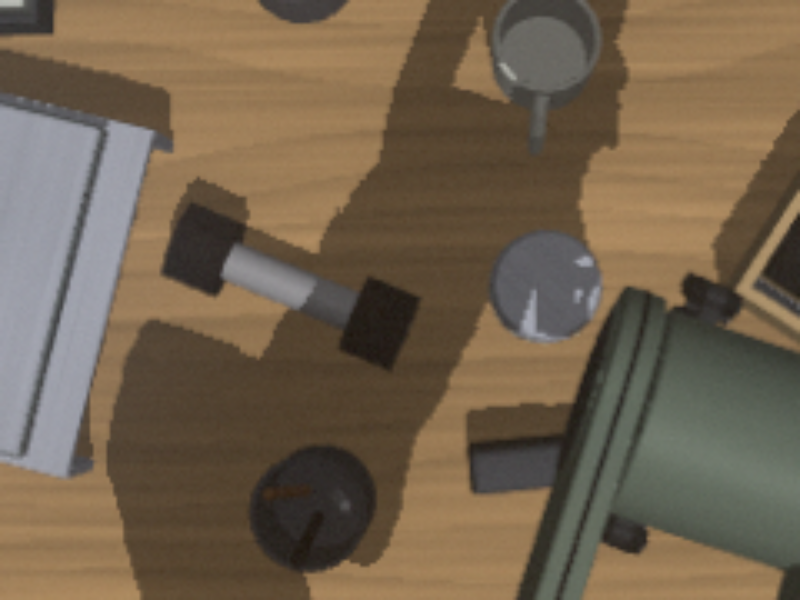

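The weight lies free at about (505.8, 159.5) with its axis at 66.7°, and its length and head spacing match the given sizes. Next I pick it up by the handle and refine the case's yaw from its rim.

```bash
python3 - <<'E'
from h import *
for n,i in (('top',2),('top',4),('scene',2)):
    W=cloud(n,np.load(f'pics/{n}{i}.npz')['d']).reshape(-1,3); rel=W[:,:2]-CC; X=rel@CX;Y=rel@CY; z=(W[:,2]>61)&(W[:,2]<71)
    f=z&(X>-92)&(X<-74)&(abs(Y)<80); print(n,i,'front',np.polyfit(Y[f],X[f],1).round(4),f.sum())
    for sg in(1,-1):
        f=z&(Y*sg>85)&(Y*sg<105)&(abs(X)<70); print('side',sg,np.polyfit(X[f],Y[f],1).round(4) if f.sum()>20 else None,f.sum())
    f=(abs(W[:,2]-9)<6)&(X>0)&(X<75)&(abs(Y)<45); 
    print('felt n',f.sum(), np.percentile(X[f],[2,98]).round(1) if f.sum() else '')
a=np.radians(66.7); ax=np.array([np.cos(a),np.sin(a)]); R=down([ax[1],-ax[0]]); c=[505.8,159.5]
ctrl.move_l([505.8,60,220],vel=400) if False else ctrl.move_ptp([*c,150],R)
ctrl.gripper_to(70,80)
print(ctrl.move_l([*c,34],vel=120,threshold=12)); st('down')
ctrl.gripper_to(0,80); s=st('grip')
if 24<s['grip_width']<32:
    ctrl.move_l([*c,60],vel=60); st('lift'); ctrl.move_l([*c,210],vel=160); st('up')
E
```

```text
top 2 front [-1.8500e-02 -8.3472e+01] 269
side 1 [1.57000e-02 9.46201e+01] 234
side -1 [ 1.77000e-02 -9.48003e+01] 249
felt n 1164 [ 1.5 73.5]
top 4 front [-1.96000e-02 -8.33511e+01] 192
side 1 [1.7000e-02 9.4665e+01] 235
side -1 [ 1.52000e-02 -9.47507e+01] 252
felt n 1148 [ 1.5 73.6]
scene 2 front [-1.54000e-02 -8.11095e+01] 268
side 1 [2.64000e-02 9.51615e+01] 277
side -1 [ 2.50000e-02 -9.43085e+01] 161
felt n 499 [ 0.4 43.7]
False
down t20.98 [506.6 159.6  34.8] F [-0.3  0.1  0.2] w70.1 g0.0
grip t21.46 [505.8 159.8  34.9] F [-2.7 -0.8  6.1] w25.8 g78.2
lift t22.04 [505.8 159.5  60.1] F [ 0.2 -0.2 -8.8] w25.5 g79.1
up t23.13 [504.6 159.3 208.4] F [-0.5 -0.9 -8.6] w25.4 g79.1
```

```bash
cat >> h.py <<'E'
cy=np.radians(-34.0); CX=np.array([np.cos(cy),np.sin(cy)]); CY=np.array([-CX[1],CX[0]])
CC=CC-0.8*CX; PK=CC+35*CX
E
python3 - <<'E'
from h import *
R=down(CX)
ctrl.move_l([*(PK-90*CX),210],rot=R,vel=300); ctrl.move_l([*PK,150],vel=150); ctrl.hold(.2); s=st('hover'); print(np.round(s['wrist_torque'],2))
for n in('top','scene'):
    P,d=grab(n,n+'5'); W=cloud(n,d).reshape(-1,3); rel=W[:,:2]-PK; X=rel@CX;Y=rel@CY
    for sg in(1,-1):
        f=(abs(X)<16)&(Y*sg>50)&(Y*sg<85)&(W[:,2]>150)&(W[:,2]<190); 
        if f.sum()>10: print(n,sg,f.sum(),X[f].mean().round(1),np.percentile(Y[f]*sg,[5,95]).round(1),np.median(W[f,2]).round(1))
a=cv2.imread('pics/top5.png')[130:310,340:520]; b=cv2.imread('pics/scene5.png')[60:290,40:270]
cv2.imwrite('pics/c5.png',cv2.hconcat([cv2.resize(a,(400,400)),cv2.resize(b,(400,400))]))
E
```

```text
hover t25.69 [ 543.1 -288.4  150.8] F [ 0.4  0.7 -7.7] w25.4 g79.1
[-0.01 -0.02  0.01]
top 1 261 -0.8 [52.  83.3] 169.7
top -1 162 -3.8 [56.8 83. ] 169.5
scene 1 254 2.0 [51.4 83.2] 167.6
scene -1 95 6.9 [61.7 82.8] 168.3
```

View pics/c5.png

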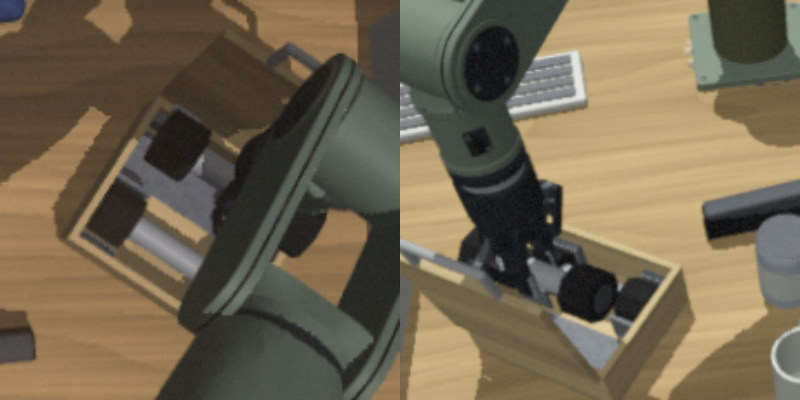

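The weight hangs level over the empty pocket, with both heads at the same height and the twin and lid in place. Next I lower it.

```bash
python3 - <<'E'
from h import *
print(ctrl.move_l([*PK,80],vel=100,threshold=12)); s=st()
print(ctrl.move_l([*PK,42.5],vel=45,threshold=15)); s=st()
if s['eef_pos'][2]<46:
    ctrl.gripper_to(42); ctrl.hold(.1); st('rel')
    print(ctrl.move_l([*PK,120],vel=80,threshold=15)); st('up')
    if s: ctrl.move_l([*(PK-90*CX),210],vel=250); ctrl.move_l([430,60,300],vel=400)
    P,d=grab('top','top6'); W=cloud('top',d).reshape(-1,3); rel=W[:,:2]-PK; X=rel@CX;Y=rel@CY
    for nm,o in(('weight',0),('twin',-70)):
      for sg in(1,-1):
        f=(abs(X-o)<30)&(Y*sg>50)&(Y*sg<85)&(W[:,2]>55)&(W[:,2]<68); print(nm,sg,f.sum(),X[f].mean().round(1),np.median(W[f,2]).round(1),np.percentile(Y[f]*sg,[3,97]).round(1))
    grab('scene','scene6')
    a=cv2.imread('pics/top6.png')[130:310,340:520]; b=cv2.imread('pics/scene6.png')[60:290,40:270]
    cv2.imwrite('pics/c6.png',cv2.hconcat([cv2.resize(a,(400,400)),cv2.resize(b,(400,400))]))
st()
E
```

```text
False
 t26.64 [ 542.2 -287.8   79.6] F [-4.4  3.5 -8.8] w25.9 g80.1
True
 t26.99 [ 539.3 -285.9   72.5] F [-0.3 -0.9 -9.5] w25.9 g79.7
 t26.99 [ 539.3 -285.9   72.5] F [-0.3 -0.9 -9.5] w25.9 g79.7
```

Contact came early, at z ≈ 80, pushing toward the case's -x. I look before going on.

```bash
python3 - <<'E'
from h import *
grab('top','top6');grab('scene','scene6'); s=st(); print(np.round(s['wrist_torque'],2), np.round(s['q'],2))
a=cv2.imread('pics/top6.png')[130:310,340:520]; b=cv2.imread('pics/scene6.png')[90:270,40:220]
cv2.imwrite('pics/c6.png',cv2.hconcat([cv2.resize(a,(400,400)),cv2.resize(b,(400,400),interpolation=2)]))
for n in('top','scene'):
    W=cloud(n,np.load(f'pics/{n}6.npz')['d']).reshape(-1,3); rel=W[:,:2]-PK; X=rel@CX;Y=rel@CY
    for sg in(1,-1):
        f=(abs(X)<35)&(Y*sg>50)&(Y*sg<85)&(W[:,2]>72)&(W[:,2]<105)
        if f.sum()>10:print(n,sg,f.sum(),X[f].mean().round(1),np.percentile(Y[f]*sg,[3,97]).round(1),np.percentile(W[f,2],[50,90]).round(1))
    f=(X>40)&(X<130)&(abs(Y)<95)&(W[:,2]>120)&(W[:,2]<240)
    if n=='top' or 1: print('lid',f.sum(),np.polyfit(W[f,2],X[f],1) if f.sum()>20 else '')
# felt / saddles from top4
W=cloud('top',np.load('pics/top4.npz')['d']).reshape(-1,3); rel=W[:,:2]-PK; X=rel@CX;Y=rel@CY
for y0 in(-30,0,30):
    k=abs(Y-y0)<8; xs=range(-50,70,6); print(y0,[(x,int(np.median(W[k&(abs(X-x)<3),2]))) for x in xs if (k&(abs(X-x)<3)).sum()>3])
for y0 in(-75,-62,62,75):
    k=abs(Y-y0)<6; xs=range(-50,60,4); print(y0,[(x,int(np.median(W[k&(abs(X-x)<2),2]))) for x in xs if (k&(abs(X-x)<2)).sum()>3])
E
```

```text
t27.09 [ 538.3 -285.1   71.1] F [ 0.5 -0.3 -9. ] w25.7 g79.7
[ 0.03 -0.05  0.03] [-0.63  0.49  1.58 -0.    1.08 -0.04]
top 1 383 -7.1 [51.1 84.2] [88.9 93.3]
top -1 225 -12.7 [54.2 83.3] [89.7 94. ]
lid 1168 [ 0.21859703 32.25305807]
scene 1 410 2.2 [50.6 84.3] [86.1 90. ]
scene -1 70 -0.5 [56.8 83. ] [89.  90.6]
lid 1958 [ 0.15938342 52.49090297]
-30 [(-50, 9), (-44, 7), (-38, 8), (-32, 8), (-26, 9), (-20, 9), (-14, 10), (-8, 8), (-2, 9), (4, 10), (10, 8), (16, 9), (22, 9), (28, 7), (34, 7), (40, 29), (46, 59), (52, 78), (58, 106), (64, 139)]
0 [(-50, 7), (-44, 8), (-38, 8), (-32, 7), (-26, 10), (-20, 9), (-14, 9), (-8, 8), (-2, 9), (4, 10), (10, 9), (16, 9), (22, 9), (28, 8), (34, 8), (40, 17), (46, 64), (52, 75), (58, 106), (64, 141)]
30 [(-50, 8), (-44, 8), (-38, 8), (-32, 9), (-26, 9), (-20, 9), (-14, 9), (-8, 9), (-2, 9), (4, 9), (10, 8), (16, 10), (22, 9), (28, 8), (34, 8), (40, 10), (46, 53), (52, 77), (58, 103), (64, 143)]
-75 [(-50, 52), (-46, 49), (-38, 32), (-34, 45), (-26, 9), (-22, 10), (-18, 9), (-14, 7), (-10, 8), (-6, 9), (-2, 7), (2, 10), (6, 9), (10, 11), (14, 9), 
[... 179 characters left out ...]
(-14, 10), (-10, 9), (-6, 9), (-2, 9), (2, 8), (6, 9), (10, 8), (14, 7), (18, 9), (22, 9), (26, 8), (30, 19), (34, 41), (38, 44), (42, 54), (46, 70), (50, 73), (54, 86), (58, 108)]
62 [(-50, 51), (-46, 50), (-38, 33), (-34, 43), (-26, 9), (-22, 8), (-18, 9), (-14, 9), (-10, 9), (-6, 8), (-2, 8), (2, 8), (6, 8), (10, 9), (14, 9), (18, 9), (22, 9), (26, 9), (30, 9), (34, 36), (38, 43), (42, 47), (46, 66), (50, 73), (54, 81), (58, 100)]
75 [(-50, 53), (-46, 49), (-38, 36), (-34, 44), (-26, 10), (-22, 9), (-18, 9), (-14, 10), (-10, 8), (-6, 9), (-2, 9), (2, 8), (6, 9), (10, 10), (14, 9), (18, 8), (22, 10), (26, 10), (30, 10), (34, 35), (38, 44), (42, 47), (46, 67), (50, 73), (54, 82), (58, 102)]
```

View pics/c6.png

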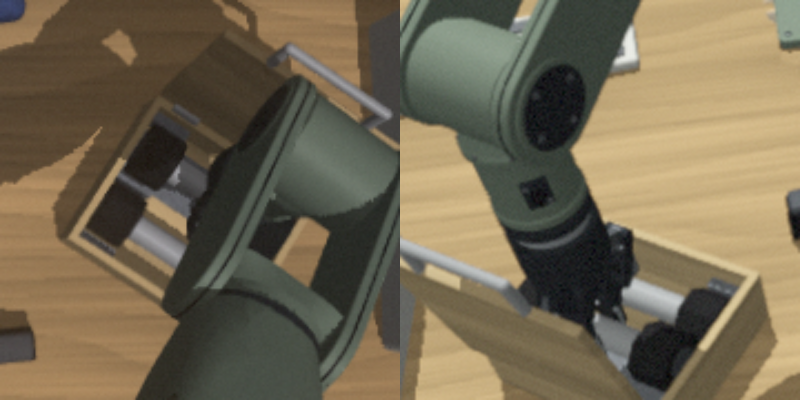

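```bash
python3 - <<'E'
from h import *
np.set_printoptions(suppress=True,linewidth=200)
for n in('top','scene'):
    d=np.load(f'pics/{n}6.npz')['d'];P=np.load(f'pics/{n}6.npz')['p'].reshape(-1,3).astype(int)
    W=cloud(n,d).reshape(-1,3); rel=W[:,:2]-PK; X=rel@CX;Y=rel@CY
    wood=P[:,0]-P[:,2]>25
    for z in range(60,360,20):
        for nm,k in(('arm',~wood),('lid',wood)):
            f=k&(W[:,2]>=z)&(W[:,2]<z+20)&(X>-60)&(X<130)&(abs(Y)<95)
            if f.sum()>15: print(n,z,nm,f.sum(),'X',np.percentile(X[f],[2,50,98]).round(0),'Y',np.percentile(Y[f],[2,98]).round(0))
E
```

```text
top 60 arm 484 X [-59.  -6.  54.] Y [-75.  89.]
top 60 lid 252 X [-55.  38.  53.] Y [-94.  95.]
top 80 arm 726 X [-28.  -5.  57.] Y [-82.  86.]
top 80 lid 24 X [-15.  55.  58.] Y [-83.  94.]
top 100 arm 191 X [-50.  59.  62.] Y [ 4. 91.]
top 120 arm 134 X [-55.  61.  65.] Y [ 9. 93.]
top 120 lid 28 X [60. 62. 64.] Y [21. 91.]
top 140 arm 45 X [-27.  64.  68.] Y [18. 84.]
top 140 lid 118 X [62. 65. 67.] Y [25. 94.]
top 160 arm 36 X [-21.  68.  71.] Y [24. 85.]
top 160 lid 129 X [66. 69. 72.] Y [28. 93.]
top 180 arm 109 X [-30.  72.  75.] Y [24. 84.]
top 180 lid 98 X [14. 72. 75.] Y [33. 95.]
top 200 arm 148 X [-27.  75.  79.] Y [29. 91.]
top 200 lid 79 X [74. 77. 79.] Y [33. 93.]
top 220 arm 122 X [-32.  80.  87.] Y [-58.  90.]
top 220 lid 277 X [78. 86. 91.] Y [-87.  93.]
top 240 arm 77 X [-39.  84.  89.] Y [-52.  54.]
top 260 arm 330 X [-37.  90.  97.] Y [-53.  52.]
top 280 arm 23 X [-38. -37.  35.] Y [-16.  12.]
top 320 arm 92 X [-40. -36.  10.] Y [-17.  59.]
top 340 arm 172 X [-58. -33.  30.] Y [-40.  60.]
scene 60 arm 586 X [-58.   1.  23.] Y [-6. 88.]
scene 60 lid 263 X [-55.  6
[... 600 characters left out ...]
91.]
scene 200 arm 457 X [-24.  20.  35.] Y [-13.  37.]
scene 200 lid 306 X [24. 87. 90.] Y [-88.  91.]
scene 220 arm 265 X [-19.  21.  92.] Y [-48.  53.]
scene 220 lid 626 X [82. 89. 92.] Y [-91.  92.]
scene 240 arm 473 X [-23.  25.  95.] Y [-47.  54.]
scene 240 lid 19 X [-31.  32.  97.] Y [-52.  25.]
scene 260 arm 692 X [-15.  91.  99.] Y [-48.  53.]
scene 260 lid 28 X [-25.  98. 100.] Y [-50.  48.]
scene 280 arm 405 X [-14.  24.  33.] Y [-10.  37.]
scene 300 arm 199 X [ 7. 29. 36.] Y [-9. 34.]
scene 320 arm 417 X [-30.  23.  36.] Y [-23.  60.]
scene 320 lid 36 X [-28.  -0.  33.] Y [-44.  58.]
scene 340 arm 737 X [-55.  17.  42.] Y [-47.  60.]
scene 340 lid 16 X [34. 36. 38.] Y [-52.  -8.]
```

```bash
python3 - <<'E'
from h import *
np.set_printoptions(suppress=True,linewidth=200)
for n,i,tx,tz in(('scene',6,-5.8,71),('top',6,-5.8,71),('scene',5,0,150),('top',5,0,150)):
    z=np.load(f'pics/{n}{i}.npz');d=z['d'];P=z['p'].reshape(-1,3).astype(int)
    W=cloud(n,d).reshape(-1,3); rel=W[:,:2]-PK; X=rel@CX-tx;Y=rel@CY; Z=W[:,2]-tz
    dark=P.max(1)<75
    out=[]
    for h in range(-20,110,10):
        f=dark&(Z>=h)&(Z<h+10)&(abs(X)<85)&(abs(Y)<30)&(W[:,2]>100 if i==5 else W[:,2]>75)
        if f.sum()>5: out.append((h,int(f.sum()),*np.percentile(X[f],[3,97]).round(0)))
    print(n,i,out)
E
```

```text
scene 6 [(0, 23, np.float64(-17.0), np.float64(17.0)), (10, 37, np.float64(-19.0), np.float64(21.0)), (20, 70, np.float64(-44.0), np.float64(22.0)), (30, 66, np.float64(-46.0), np.float64(25.0)), (40, 109, np.float64(-50.0), np.float64(27.0)), (50, 116, np.float64(-54.0), np.float64(27.0)), (60, 123, np.float64(-55.0), np.float64(32.0)), (70, 129, np.float64(-57.0), np.float64(42.0)), (80, 87, np.float64(13.0), np.float64(45.0)), (90, 45, np.float64(31.0), np.float64(42.0)), (100, 62, np.float64(16.0), np.float64(41.0))]
top 6 [(0, 47, np.float64(-24.0), np.float64(60.0)), (10, 23, np.float64(-7.0), np.float64(62.0)), (20, 33, np.float64(-38.0), np.float64(64.0)), (30, 39, np.float64(-43.0), np.float64(65.0)), (40, 38, np.float64(-49.0), np.float64(68.0)), (50, 29, np.float64(-55.0), np.float64(70.0)), (60, 23, np.float64(-60.0), np.float64(71.0)), (70, 17, np.float64(-63.0), np.float64(71.0)), (80, 9, np.float64(70.0), np.float64(74.0)), (90, 7, np.float64(72.0), np.float64(75.0)), (100, 9, np.float64(-1.0), np.float64(77.0))]
scene 5 [(-20, 26, np.float64(-24.0), np.float64(27.0)),
[... 393 characters left out ...]
p.float64(-56.0), np.float64(62.0)), (80, 130, np.float64(10.0), np.float64(45.0)), (90, 57, np.float64(25.0), np.float64(41.0)), (100, 78, np.float64(20.0), np.float64(39.0))]
top 5 [(-20, 33, np.float64(-21.0), np.float64(65.0)), (-10, 47, np.float64(-25.0), np.float64(67.0)), (0, 82, np.float64(-23.0), np.float64(67.0)), (10, 36, np.float64(-27.0), np.float64(69.0)), (20, 51, np.float64(-41.0), np.float64(71.0)), (30, 59, np.float64(-44.0), np.float64(74.0)), (40, 58, np.float64(-51.0), np.float64(75.0)), (50, 32, np.float64(-57.0), np.float64(77.0)), (60, 41, np.float64(-57.0), np.float64(78.0)), (70, 35, np.float64(-65.0), np.float64(81.0)), (80, 14, np.float64(79.0), np.float64(83.0))]
```

```bash
python3 - <<'E'
import cv2
b=cv2.imread('pics/scene5.png')[140:260,80:200]; b2=cv2.imread('pics/scene6.png')[150:270,80:200]
cv2.imwrite('pics/c7.png',cv2.convertScaleAbs(cv2.hconcat([cv2.resize(b,(400,400),interpolation=2),cv2.resize(b2,(400,400),interpolation=2)]),alpha=2.2))
E
```

```text
(no output)
```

View pics/c7.png

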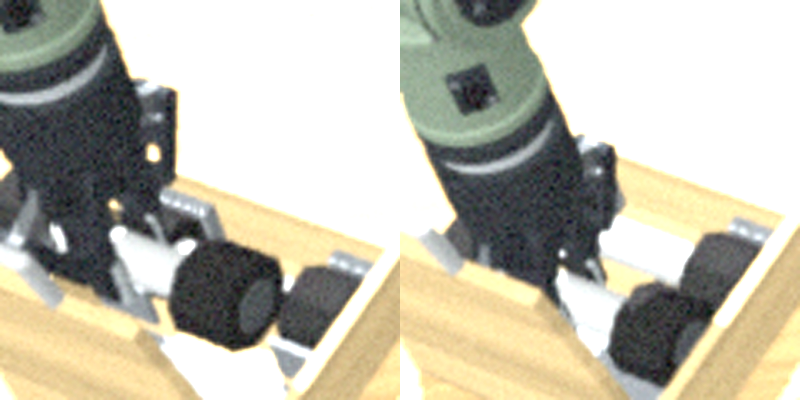

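The enlarged crop shows the cause: the gripper's outer knuckles, about 63 mm to each side and 75 mm above the TCP, meet the open lid. Depth agrees, with the lid only about 60 mm from the pocket's centre line there. I'll tilt the hand about 10° about the weight's axis, away from the lid. The weight settles back onto its flat when released.

```bash
cat >> h.py <<'E'
def tilt(deg):
    d=np.radians(deg); C=np.array([*CX,0.]); u=np.array([0,0,1.]); y=np.cos(d)*C+np.sin(d)*u; z=np.sin(d)*C-np.cos(d)*u
    return np.stack([np.cross(y,z),y,z],1)
def at(R,x,z,back=7.9): return np.array([*(PK+x*CX),z])-back*R[:,2]
E
python3 - <<'E'
from h import *
R=tilt(10); s=st()
p=s['eef_pos']; d=np.array([*(-15*CX),80.])
ctrl.move_l(p+d,vel=120); ctrl.move_l(at(R,-1.5,140),rot=R,vel=60); st('tilted')
print(ctrl.move_l(at(R,-1.5,62),vel=90,threshold=12)); st()
print(ctrl.move_l(at(R,-1.5,37),vel=45,threshold=14)); s=st('low'); print('want',at(R,-1.5,37).round(1))
E
```

```text
t27.09 [ 538.3 -285.1   71.1] F [ 0.5 -0.3 -9. ] w25.7 g79.7
tilted t28.39 [ 539.5 -286.1  146.2] F [-0.5 -0.8 -8.1] w25.6 g79.8
False
 t29.41 [ 541.5 -287.6   70.7] F [ 0.1 -0.9 -8.7] w25.8 g79.8
False
low t30.12 [ 540.8 -287.    44.5] F [-0.7  0.7 -7.3] w25.7 g79.9
want [ 540.8 -287.    44.8]
```

```bash
python3 - <<'E'
from h import *
R=tilt(10)
print(ctrl.move_l(at(R,-1.5,35.5),vel=15,threshold=10)); s=st('low')
ctrl.gripper_to(36,40); ctrl.hold(.2); s=st('rel')
p=s['eef_pos']
print(ctrl.move_l(p-90*R[:,2],vel=90,threshold=12)); st('up')
s=sensors.read_state()
if s['eef_pos'][2]>120:
    ctrl.move_l(s['eef_pos']+np.array([*(-60*CX),90.]),vel=250); ctrl.move_l([400,60,300],rot=down(CX),vel=300)
P,d=grab('top','top8'); W=cloud('top',d).reshape(-1,3); rel=W[:,:2]-PK; X=rel@CX;Y=rel@CY
for nm,o in(('weight',0),('twin',-71)):
  for sg in(1,-1):
    f=(abs(X-o)<30)&(Y*sg>45)&(Y*sg<88)&(W[:,2]>57)&(W[:,2]<68); print(nm,sg,f.sum(),X[f].mean().round(1),np.median(W[f,2]).round(1),np.percentile(Y[f]*sg,[3,97]).round(1))
grab('scene','scene8')
a=cv2.imread('pics/top8.png')[130:310,350:530]; b=cv2.imread('pics/scene8.png')[120:300,40:240]
cv2.imwrite('pics/c8.png',cv2.hconcat([cv2.resize(a,(400,400)),cv2.resize(b,(400,400))]))
st()
E
```

```text
False
low t30.37 [ 541.1 -287.2   44.1] F [-3.   1.4  1.2] w25.5 g80.8
rel t30.83 [ 541.4 -287.5   43.8] F [ 1.4 -0.3 -0.9] w36.2 g1.0
False
up t31.99 [ 528.  -278.4  131.6] F [-0.4 -0.8 -0. ] w35.6 g0.0
weight 1 244 2.7 61.8 [49.6 84.3]
weight -1 226 2.7 61.8 [47.3 83.2]
twin 1 254 -71.1 61.3 [47.2 83.8]
twin -1 261 -71.2 61.6 [46.8 83.7]
 t33.91 [399.9  59.1 299.3] F [-0.1 -0.3  0.1] w36.2 g0.0
```

View pics/c8.png

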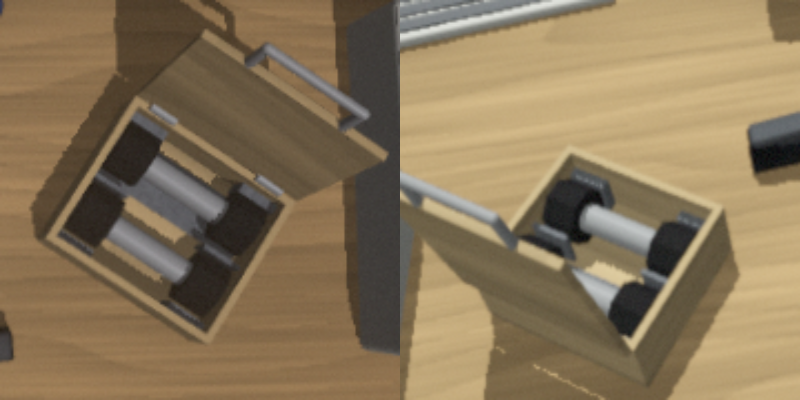

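The weight is home, with its heads' tops at 62 mm, parallel to the twin and about 3 mm off the pocket's centre. The lid is open.

```bash
python3 -c "
from h import *
print(ctrl.finish_job())"
```

```text
the job is handed in; nothing more can be done
None
```

The job is handed in: the lid rests open on its stop, the weight was drawn out, let go on the desk, then laid in the empty pocket beside its twin (about 3 mm off centre by camera), and no bystander contact was seen; no verdict came back.

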